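# Bring a slotted shim off the surface plate and latch it in the clamp fixture

## Task

Slide the thin slotted shim across the dark surface plate, without lifting it, until its plain end overhangs the plate's front edge (the one facing the robot) by about 40 mm, threading it between the two blocks that stand along that edge. Then pick it up by the overhanging end and lay it flat on the clamp fixture's bed, between the two side fences, slotted end in under the raised arm and close to the low stop at the back, plain end hanging out over the front of the bed. Finally press the fixture's sprung arm down until it clicks and stays down on the shim by itself; do not drop the shim on the bench, and leave the two blocks, the wrench and the rail of sockets where they are.

Things in the scene. Friction and masses are not known exactly. Their poses are not given: they have to be found in the camera images.
- shim: Thin bright steel shim, 140 x 50 x 3 mm, about 0.14 kg, loose, flat on the surface plate. Origin at its underside's centre; x towards the slotted end. A slot 16 mm wide, 45 mm deep is open in the middle of the +x end; x from -70 to +25 mm is plain sheet. The oiled plate is slippery: it drags when pressed from above, or turns held by its long sides. It tips off the edge only past 60 mm of overhang.
- shim_plain_end (a point): Middle of the shim's plain end (shim x = -70 mm), at half thickness.
- shim_slot_end (a point): Middle of the shim's slotted end, in the mouth of the slot (shim x = +70 mm), at half thickness.
- plate: Dark steel surface plate, fixed, 300 (x) x 280 (y) x 60 mm high: a 25 mm slab on a grey foot 25 mm smaller all round, so there is free space below the rim. Origin at the centre of its underside, on the bench; flat top at z = 60 mm; front edge at its x = -150 mm, facing the robot. Plate and clamp fixture swap sides (left, right) between starts, each turned up to 0.15 rad.
- vee_block: Steel block with a groove, loose, 40 (x) x 45 (y) x 36 mm high, standing on the surface plate near the front edge (plate x about -120 mm), on one side; leave it alone. Origin at the centre of its underside. The clear gap between it and the bearing cap is 110 to 180 mm.
- bearing_cap: Square aluminium flange 40 (x) x 45 (y) x 14 mm with a round boss, 36 mm high in all, loose, standing on the surface plate near the front edge, on the other side of the gap; leave it alone. Origin at the centre of its underside.
- fixture: Grey fixed block 60 mm high, 80 mm wide, from its x = -50 (front, to the robot) to +160 mm; origin on the bench below the bed's middle, x away from the robot. Bed: the flat top, z = 60 mm, x -50 to +50; side fences 8 mm high with inner faces at y = -33 and +33, a stop 8 mm high at x = +50, front open with free space below. The shim's origin belongs near x = -25, y = 0, its x along the fixture's.
- clamp (a joint): Sprung clamp arm. 0 = raised 54 degrees, grows as it is pressed down; level at 0.95, end stop 0.98 rad. The grip takes about 3 N, then about 8 N from 0.6 until it snaps past a detent by 0.8; pressed to the end stop and let go, it stays latched at about 0.93, its sprung rubber foot on the shim at fixture x = 0. While raised, arm and foot stay 50 mm or more above the bed.
- clamp_grip (a point): Middle of the top face of the black rubber grip at the arm's free end (grip 50 x 28 x 18 mm), 135 mm from the hinge along the arm and 9 mm above the arm's centre line. Fixture x = 14, z = 210 mm when raised; x = -35, z = 104 mm when pressed level.
- clamp_hinge (a point): The arm's hinge axis, fixed on the fixture at x = +100, z = 95 mm.
- wrench: Steel wrench 170 mm long lying on the bench beside the fixture, loose; leave it alone.
- sockets: Rail of four sockets, 150 x 26 x 46 mm high, beside the fixture, loose; leave it alone. Origin at the centre of its underside.
Things that resemble listed ones, but are neither listed nor needed, are in the scene too. What is shaped like the fixture but purple or yellow is not meant.

How it is judged:
By the outcome, as a careful person would: the job done as asked, in the order asked, and still so for the second after the job is handed in, with the robot touching nothing.
It also fails if it takes over 72 s, if anything falls off the work surface, if the arm or the gripper's body presses on something with over 40 N, if the wrist force passes 120 N, or if a joint passes its speed limit or range.

## Robot

A 6-joint arm with a two-finger parallel gripper is mounted at the origin on the work surface. World frame = base frame: x ahead of the robot, y to its left, z up, the work surface at z = 0. Lengths are in m, angles in rad, forces in N, time in s.
With the tool pointing down it reaches from about 0.35 to 0.775 m from the base axis. Payload 7.3 kg.
Tool frame: the origin (TCP) lies between the finger pads; the fingertips stand 17 mm ahead of it and the grasp point (between the pads) lies 2 mm behind it; z points along the fingers, y is the direction in which the jaws open and shut (so a half turn about z gives the same grasp; the last joint's range is limited). The gripper opens to 92 mm and grips with 3 to 60 N. Pads are 19 mm wide; open, the fingers measure 130 mm over their backs; the gripper's body (75 mm by 190 mm) begins 47 mm behind the grasp point.
Start: joints at [-1.303, 0.342, 1.524, -0, 1.275, -0.146], TCP at [0.211, -0.481, 0.244] pointing down, gripper open.
Joint ranges: [-2.53, 2.53], [-0.77, 2.02], [0.04, 2.7], [-1, 4.14], [0.28, 2.66], [-3.11, 3.11]. Speed limits (rad/s): [2.57, 2.57, 3.14, 3.14, 3.14, 3.14].

## Interface

Orientations are given as [roll, pitch, yaw] about the fixed x, y, z axes, in that order (R = Rz(yaw) Ry(pitch) Rx(roll)).
In Python, from cell import sensors, vision, hand_in gives the robot as it stands.
- The arm moves only by the tool step_arm, never from a script. Its argument "series" is a list of rows, each a list of 5 numbers: the opening, from 0 (shut) to 1 (fully open), then the shift along the world's x, y, z each as a share of 25 mm, from -1 to 1, then the turn about the world's z as a share of 0.08 rad, from -1 to 1. A call has 1 to 12 rows; each row shifts and turns the commanded pose from where the row before left it; what a row does not reach is not made up. A row lasts 1/10 s, in which the tool goes at most 50 mm and 8.59 degrees, less where a joint would pass 70% of its speed; a pose out of reach is approached as far as the arm can. A call with a number of a shift or a turn outside -1 to 1 is refused whole. A call with a gripper value outside its range is refused whole. The fingers move at their own pace and stop on an object; "squeeze" is the grip in N (left out, the last holds). Time passes only in rows, so rows that do not move let the fingers close. It gives the time, the measured TCP pose, the force and the opening at its end, in the units of the state.
- sensors.observe(): the state, without advancing time (a new reading comes with each control period).
- vision.read_camera(name): name is "scene" or "top" or "wrist"; returns a dict with "pixels" (420x560x3 uint8, blue, green, red), "range_z" (420x560 float32, m along the optical axis (not along the pixel's ray), 0 where there is no reading), "camera_matrix" (3x3 intrinsics, pixels), "pose" (4x4, takes a point from camera to world coordinates). Camera axes: x right, y down, z forward; pixel columns grow to the right and rows downward; lengths in m; the calibration is good to about 2 mm. A picture is of the moment at which its call begins.
- hand_in(): hands the job in, once; it reports no verdict.
The state is a dict: "time": time; "qpos": joint angles; "qvel": joint speeds; "joint_efforts": joint torques, N m; "tool_pos": TCP position; "tool_rot": TCP orientation; "contact_force": force on the tool from outside, world axes, zero at the start; "torque": the same for the moment, N m; "opening": finger opening in m.
Only numpy, scipy, OpenCV 4.12 (cv2) and the standard library are available. Lean on these libraries where they do the work, as an engineer would, in place of code of your own. Each camera call takes 0.05 s, during which the arm holds its last target.

## Working session

There is one attempt and no reset: what is moved stays moved. The work goes in short steps, Python scripts to look and compute and a tool call to move; the robot and the scene stay as the last step left them, time stands still between calls to the robot, and variables do not carry over. Pictures are saved under pics/ and viewed, and the job is handed in when it is done.

Besides the shell and the picture viewer there is one more tool, called in YAML: its name, and indented under it one key for each argument. step_arm: Moves the arm, as the interface text tells. Its arguments: {"type":"object","properties":{"series":{"type":"array","items":{"type":"array","items":{"type":"number","minimum":-1,"maximum":1}}},"squeeze":{"type":"number"}},"required":["series"]}

```bash
ls; mkdir -p pics
cat > h.py <<'E'
import numpy as np, cv2
from cell import sensors, vision, hand_in
def grab(n,f=None):
    d=vision.read_camera(n)
    if f: cv2.imwrite('pics/'+f,d['pixels'])
    np.savez('/tmp/%s.npz'%n,**d)
    return d
def load(n): return dict(np.load('/tmp/%s.npz'%n))
def ray(d,u,v,z):
    K=d['camera_matrix'];P=d['pose']
    r=P[:3,:3]@np.linalg.solve(K,np.array([u,v,1.0])); o=P[:3,3]
    return o+r*(z-o[2])/r[2]
def cloud(d):
    K=d['camera_matrix'];P=d['pose'];Z=d['range_z']
    v,u=np.mgrid[:Z.shape[0],:Z.shape[1]]
    c=np.stack([(u-K[0,2])/K[0,0]*Z,(v-K[1,2])/K[1,1]*Z,Z],-1)
    return c@P[:3,:3].T+P[:3,3]
def proj(d,p):
    P=d['pose'];c=P[:3,:3].T@(np.array(p)-P[:3,3]);q=d['camera_matrix']@c;return q[:2]/q[2]
E
python3 - <<'E'
from h import *
for n in ['scene','top','wrist']: d=grab(n,n+'0.png'); print(n,d['pose'].round(3).tolist(),d['camera_matrix'][0,0])
print(sensors.observe())
E
```

```text
pics
scene [[-0.715, 0.481, -0.507, 0.988], [0.699, 0.48, -0.531, 0.561], [-0.012, -0.734, -0.679, 0.875], [0.0, 0.0, 0.0, 1.0]] 432.77516956043297
top [[-0.008, -0.989, 0.146, 0.205], [-1.0, 0.011, 0.016, -0.006], [-0.017, -0.145, -0.989, 1.811], [0.0, 0.0, 0.0, 1.0]] 540.2528122816303
wrist [[0.402, -0.874, -0.275, 0.286], [-0.916, -0.384, -0.118, -0.447], [-0.003, 0.299, -0.954, 0.385], [0.0, 0.0, 0.0, 1.0]] 295.60333926964387
{'time': 0.15, 'qpos': array([-1.30298277e+00,  3.42554134e-01,  1.52475336e+00,  4.70590517e-06,
        1.27540449e+00, -1.46002150e-01]), 'qvel': array([-0.0005672 , -0.00031021, -0.00408276,  0.00081695,  0.00023201,
       -0.00102384]), 'joint_efforts': array([ 6.32031024e-04, -4.31472731e+01, -2.44352710e+01,  7.17472960e-02,
        5.37514093e-02, -8.31268835e-05]), 'tool_pos': array([ 0.21105467, -0.48041673,  0.24322448]), 'tool_rot': array([-3.14048588e+00, -1.67297634e-04,  4.13814243e-01]), 'contact_force': array([ 0.22178311, -0.96259041,  0.09358136]), 'torque': array([ 0.02550055,  0.01195776, -0.01708411]), 'opening': 0.0919649268168375}
```

View pics/scene0.png

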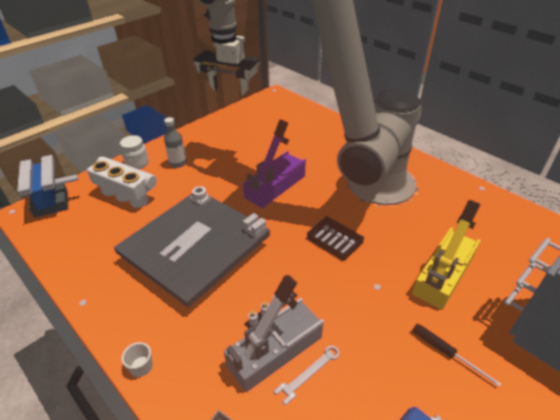

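View pics/top0.png

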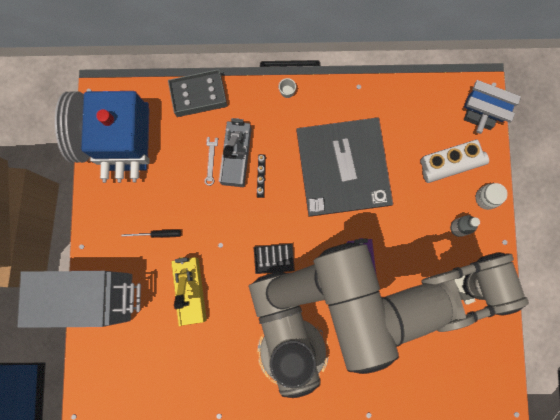

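View pics/wrist0.png

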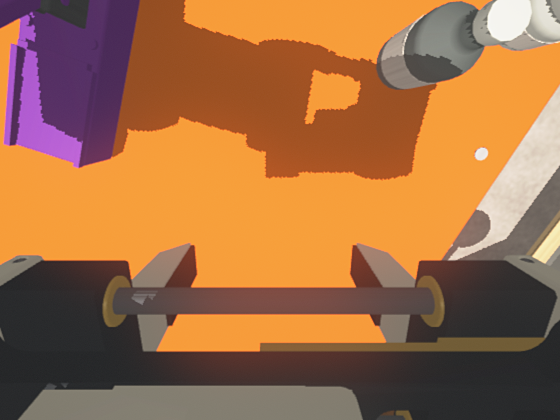

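The scene holds a grey fixture at top-view px (235,152), with yellow at (187,290) and purple at (370,250) as decoys. The shim is at (345,160), slot away from the robot. The vee block is at (316,204), the bearing cap at (380,196), the sockets at (262,175) and the wrench at (210,160). The black bit tray at (275,258) is a distractor. Next is a close crop to check, plus measurements.

Run:
```python
from h import *
d=load('top');im=d['pixels']
cv2.imwrite('pics/topc.png',cv2.resize(im[105:225,185:400],None,fx=3.7,fy=3.7,interpolation=cv2.INTER_CUBIC))
g=cv2.cvtColor(im,cv2.COLOR_BGR2GRAY);hsv=cv2.cvtColor(im,cv2.COLOR_BGR2HSV)
C=cloud(d)
# shim: bright grey within plate
m=((g>110)&(hsv[...,1]<60)).astype(np.uint8); m[:, :300]=0;m[:,392:]=0;m[:118]=0;m[188:]=0
n,l,s,c=cv2.connectedComponentsWithStats(m)
for i in range(1,n):
  if s[i,4]>20:
    print(s[i],c[i])
    cn=cv2.findContours((l==i).astype(np.uint8),cv2.RETR_EXTERNAL,cv2.CHAIN_APPROX_NONE)[0][0]
    b=cv2.boxPoints(cv2.minAreaRect(cn)); print('box',[ray(d,*p,.0615)[:2].round(4).tolist() for p in b]); print(C[l==i].mean(0))
# height segmentation
for nm,(u0,u1,v0,v1),(z0,z1) in [('plate',(290,400,110,225),(.05,.067)),('blocks',(300,395,180,225),(.067,.12)),('fix',(215,258,110,195),(.05,.064)),('fixall',(215,258,110,195),(.03,.25))]:
    Z=C[...,2]; k=np.zeros_like(g);k[v0:v1,u0:u1]=((Z>z0)&(Z<z1))[v0:v1,u0:u1]
    n,l,s,c=cv2.connectedComponentsWithStats(k)
    for i in range(1,n):
        if s[i,4]>20:
            p=C[l==i]; r=cv2.minAreaRect(p[:,:2].astype(np.float32)*1000)
            print(nm,s[i],p.mean(0).round(4),np.round(r[0]),np.round(r[1]),r[2]); print(cv2.boxPoints(r).round().tolist(),np.percentile(p[:,2],[5,50,95]).round(3))
```

```text
[333 138  24  44 616] [344.66883117 160.83279221]
box [[0.6893, -0.139], [0.7007, -0.1911], [0.5609, -0.2182], [0.5497, -0.1668]]
[ 0.61862843 -0.17884075  0.06843932]
plate [ 297  117   96   99 6625] [ 0.6079 -0.1773  0.0596] [ 605. -177.] [303. 281.] 7.293590545654297
[[437.0, -57.0], [472.0, -336.0], [773.0, -297.0], [737.0, -18.0]] [0.053 0.06  0.066]
blocks [371 190  16  14 167] [ 0.4958 -0.2835  0.0881] [ 497. -285.] [42. 45.] 7.403943061828613
[[474.0, -266.0], [480.0, -311.0], [521.0, -305.0], [515.0, -260.0]] [0.069 0.092 0.101]
blocks [308 198  17  15 194] [ 0.4692 -0.0813  0.09  ] [470. -82.] [41. 54.] 4.46386194229126
[[448.0, -57.0], [452.0, -111.0], [493.0, -108.0], [489.0, -54.0]] [0.072 0.093 0.102]
fix [220 121  31  64 837] [0.6457 0.1833 0.0588] [655. 186.] [ 81. 211.] 83.66646575927734
[[545.0, 157.0], [755.0, 134.0], [764.0, 214.0], [554.0, 238.0]] [0.053 0.059 0.063]
fixall [ 219  118   32   68 1609] [0.6489 0.1827 0.0805] [657. 185.] [ 81. 216.] 83.66646575927734
[[545.0, 157.0], [760.0, 133.0], [769.0, 214.0], [554.0, 238.0]] [0.05  0.063 0.202]
```

Run:
```python
from h import *
d=load('scene');im=d['pixels']
cv2.imwrite('pics/scenec.png',cv2.resize(im[180:400,110:350],None,fx=2.7,fy=2.7,interpolation=cv2.INTER_CUBIC))
```

```text
(no output)
```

View pics/topc.png

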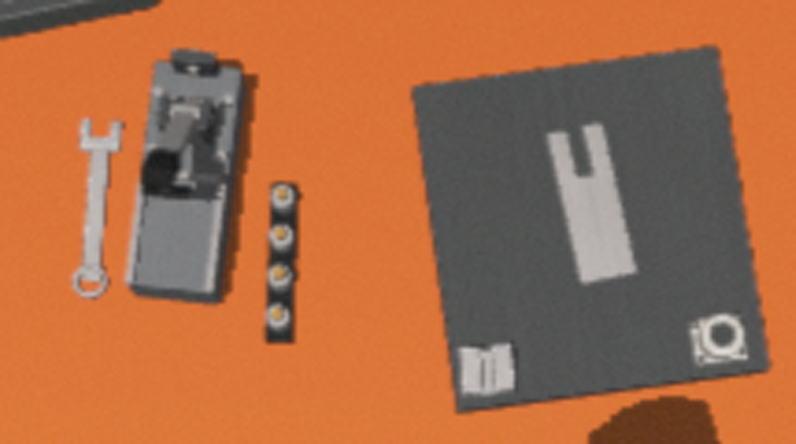

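View pics/scenec.png

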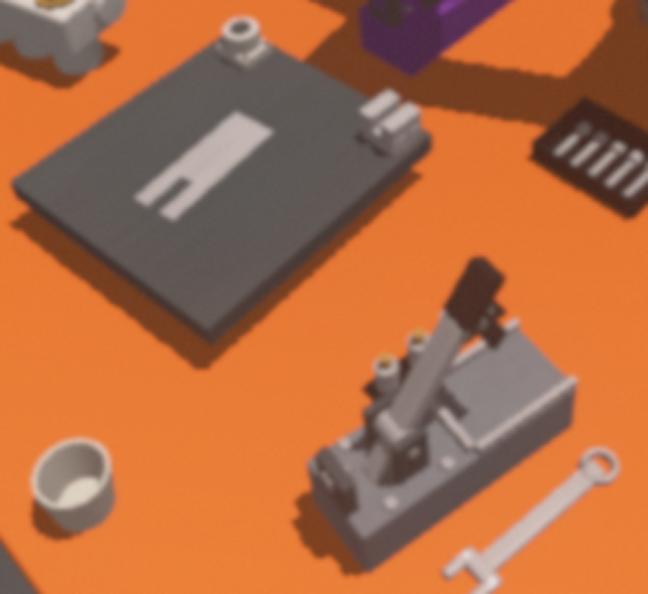

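Run:
```python
from h import *
for cam in ['scene','top']:
    d=load(cam);C=cloud(d);im=d['pixels'];hsv=cv2.cvtColor(im,cv2.COLOR_BGR2HSV)
    print(cam)
    m=(hsv[...,0]>125)&(hsv[...,0]<160)&(hsv[...,1]>90)&(C[...,0]<.6)
    p=C[m]; print('purple',m.sum(),p.min(0).round(3),p.max(0).round(3))
    # neighbourhood of purple, above 0.03
    reg=(C[...,0]>.25)&(C[...,0]<.44)&(C[...,1]>-.45)&(C[...,1]<.0)&(C[...,2]>.03)&(d['range_z']>0)
    if cam=='scene':
        for lo in np.arange(.03,.3,.03):
            k=reg&(C[...,2]>lo)&(C[...,2]<lo+.03); q=C[k]
            if len(q)>5: print(round(lo,2),len(q),q[:,:2].min(0).round(3),q[:,:2].max(0).round(3))
    Z=C[...,2]
    for nm,reg,(z0,z1) in [('plate',(.40,.8,-.38,.0),(.055,.066)),('fix',(.5,.8,.1,.27),(.057,.063)),('capvee',(.43,.54,-.33,-.03),(.085,.105)),('sock',(.5,.75,.06,.17),(.035,.05)),('grip',(.45,.75,.1,.27),(.15,.26))]:
        k=((C[...,0]>reg[0])&(C[...,0]<reg[1])&(C[...,1]>reg[2])&(C[...,1]<reg[3])&(Z>z0)&(Z<z1)).astype(np.uint8)
        n,l,s,c=cv2.connectedComponentsWithStats(k)
        for i in range(1,n):
            if s[i,4]>25:
                q=C[l==i]; r=cv2.minAreaRect(q[:,:2].astype(np.float32)*1000)
                print(nm,s[i,4],q.mean(0).round(3),np.round(r[0]),np.round(r[1]),round(r[2],1))
    mg=(g:=cv2.cvtColor(im,cv2.COLOR_BGR2GRAY))
# shim in scene
d=load('scene');im=d['pixels'];g=cv2.cvtColor(im,cv2.COLOR_BGR2GRAY);hsv=cv2.cvtColor(im,cv2.COLOR_BGR2HSV);C=cloud(d)
m=((g>115)&(hsv[...,1]<70)).astype(np.uint8);m[:215]=0;m[265:]=0;m[:,:155]=0;m[:,215:]=0
n,l,s,c=cv2.connectedComponentsWithStats(m);i=1+s[1:,4].argmax()
cn=cv2.findContours((l==i).astype(np.uint8),cv2.RETR_EXTERNAL,cv2.CHAIN_APPROX_NONE)[0][0][:,0]
w=np.array([ray(d,*p,.063)[:2] for p in cn],np.float32)*1000
r=cv2.minAreaRect(w);print('shim scene',s[i],r,cv2.boxPoints(r).round())
```

```text
scene
purple 1477 [ 0.154 -0.272  0.003] [ 0.362 -0.177  0.172]
0.03 471 [ 0.251 -0.264] [ 0.44  -0.055]
0.06 329 [ 0.25  -0.256] [ 0.361 -0.181]
0.09 242 [ 0.274 -0.248] [ 0.362 -0.196]
0.12 99 [ 0.252 -0.239] [ 0.288 -0.212]
0.15 69 [ 0.25  -0.242] [ 0.27  -0.215]
plate 8416 [ 0.622 -0.164  0.059] [ 603. -175.] [302. 284.] 7.1
fix 995 [0.599 0.192 0.059] [599. 191.] [65. 96.] 83.2
fix 872 [0.705 0.196 0.059] [676. 186.] [ 80. 165.] 82.7
capvee 121 [ 0.499 -0.282  0.093] [ 497. -284.] [38. 36.] 34.7
capvee 217 [ 0.471 -0.078  0.093] [469. -80.] [43. 48.] 3.9
sock 28 [0.641 0.102 0.042] [640. 100.] [16. 13.] 77.9
grip 712 [0.635 0.194 0.188] [636. 192.] [34. 64.] 78.5
top
purple 104 [-0.249 -0.267 -0.693] [0.36  1.148 1.811]
plate 5502 [ 0.609 -0.178  0.06 ] [ 604. -177.] [302. 281.] 7.1
plate 26 [ 0.449 -0.064  0.061] [451. -66.] [20. 23.] 89.3
fix 30 [0.746 0.204 0.06 ] [746. 203.] [21. 33.] 77.7
fix 156 [0.71  0.161 0.06 ] [706. 163.] [97. 54.] 2.7
fix 239 [0.594 0.193 0.06 ] [595. 197.] [104.  71.] 4.5
capvee 112 [ 0.497 -0.286  0.095] [ 497. -285.] [36. 35.] 5.5
capvee 67 [ 0.469 -0.068  0.095] [469. -68.] [39. 17.] 4.5
capvee 65 [ 0.471 -0.096  0.095] [471. -95.] [16. 40.] 89.7
grip 177 [0.628 0.188 0.192] [636. 186.] [39. 65.] 76.1
shim scene [160 221  51  41 808] ((623.9312133789062, -177.62139892578125), (143.68914794921875, 56.236053466796875), 11.270463943481445) [[ 548. -164.]
 [ 559. -219.]
 [ 700. -191.]
 [ 689. -136.]]
```

step_arm:
  series:
    - [1, 0.44, 0.33, 0.2, 1]
    - [1, 0.44, 0.33, 0.2, 1]
    - [1, 0.44, 0.33, 0.2, 1]
    - [1, 0.44, 0.33, 0.2, 1]
    - [1, 0.44, 0.33, 0.2, 1]
    - [1, 0.44, 0.33, 0, 1]
    - [1, 0.44, 0.33, 0, 1]
    - [1, 0.44, 0.33, 0, 1]
    - [1, 0.44, 0.33, 0, 1]
    - [1, 0.44, 0.33, 0, 1]
    - [1, 0.44, 0.33, 0, 1]
    - [1, 0.44, 0.33, 0, 1]

```text
time: 1.35
tool_pos: [0.3435, -0.3812, 0.2685]
tool_rot: [-3.141, -0.0, 1.377]
contact_force: [0.5, 0.4, 0.6]
opening: 0.0923
```

step_arm:
  series:
    - [1, 0.44, 0.33, 0, 1]
    - [1, 0.44, 0.33, 0, 1]
    - [1, 0.44, 0.33, 0, 1]
    - [1, 0.44, 0.33, 0, 1]
    - [1, 0.44, 0.33, 0, 1]
    - [1, 0.44, 0.33, 0, 1]
    - [1, 0.44, 0.33, 0, 1]
    - [1, 0.44, 0.33, 0, 1]
    - [1, 0.44, 0.33, 0, 1]
    - [1, 0.44, 0.33, 0, 1]
    - [1, 0.44, 0.33, 0, 1]
    - [1, 0.44, 0.33, 0, 1]

```text
time: 2.55
tool_pos: [0.4754, -0.2822, 0.2684]
tool_rot: [-3.142, -0.001, 2.337]
contact_force: [-0.8, 0.0, -0.6]
opening: 0.0918
```

step_arm:
  series:
    - [1, 0.44, 0.33, -0.2, 1]
    - [1, 0.44, 0.33, -0.2, 1]
    - [1, 0.44, 0.33, -0.2, 1]
    - [1, 0.44, 0.33, -0.2, 1]
    - [1, 0.44, 0.33, -0.2, 1]
    - [1, 0.44, 0.33, 0, 1]
    - [1, 0.44, 0.33, 0, 1]
    - [1, 0.44, 0.33, 0, 1]
    - [1, 0.44, 0.33, 0, 1]
    - [1, 0.44, 0.33, 0, 1]
    - [1, 0.44, 0.33, 0, 1]
    - [1, 0.44, 0.33, 0, 1]

```text
time: 3.75
tool_pos: [0.6074, -0.1833, 0.2433]
tool_rot: [3.141, -0.001, -2.986]
contact_force: [-0.4, -0.1, 0.2]
opening: 0.0917
```

Run:
```python
from h import *
d=grab('wrist','w1.png');print(d['pose'][:3,3])
im=d['pixels'];g=cv2.cvtColor(im,cv2.COLOR_BGR2GRAY);hsv=cv2.cvtColor(im,cv2.COLOR_BGR2HSV)
```

```text
[ 0.52727063 -0.19538983  0.38497808]
```

View pics/w1.png

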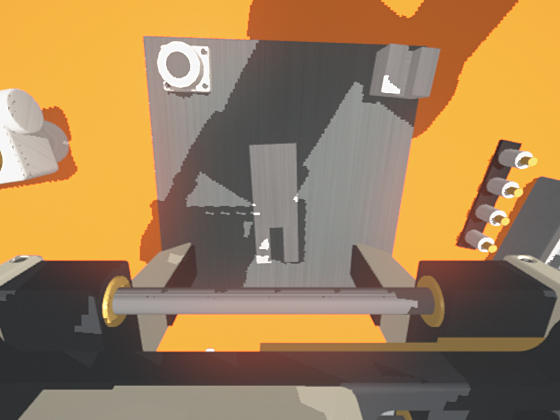

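The wrist view shows the shim from its plain end, px (250,144)-(296,143), to its slotted end, px (257,262)-(299,262). The cap is at (181,65) and the vee block at (405,70).

Run:
```python
from h import *
d=load('wrist')
for n,(u,v) in dict(pl1=(249.5,144.5),pl2=(296,143.5),sl1=(257,262),sl2=(299.5,262)).items(): print(n,ray(d,u,v,.063).round(4))
for n,(u,v) in dict(f1=(144,37),f2=(439,48)).items(): print(n,ray(d,u,v,.06).round(4))
im=d['pixels'][30:290,130:450];cv2.imwrite('pics/w1c.png',cv2.resize(im,None,fx=2.3,fy=2.3,interpolation=cv2.INTER_CUBIC))
```

```text
pl1 [ 0.5601 -0.2151  0.063 ]
pl2 [ 0.5514 -0.1662  0.063 ]
sl1 [ 0.6971 -0.1879  0.063 ]
sl2 [ 0.6892 -0.1371  0.063 ]
f1 [ 0.4743 -0.3303  0.06  ]
f2 [ 0.439 -0.043  0.06 ]
```

View pics/w1c.png

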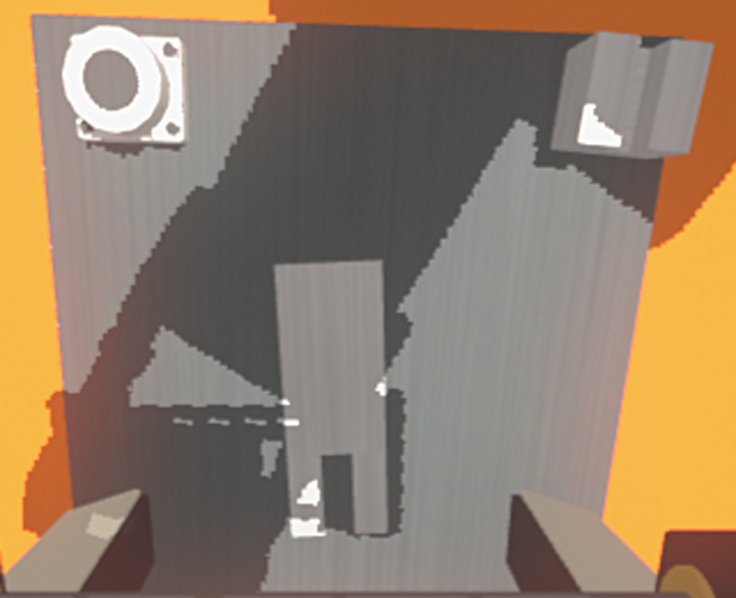

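step_arm:
  series:
    - [1, -0.1, 0.1, -0.7, 0.54]
    - [1, 0, 0, -0.8, 0]
    - [1, 0, 0, -0.8, 0]
    - [1, 0, 0, -0.8, 0]
    - [1, 0, 0, -0.8, 0]
    - [1, 0, 0, -0.8, 0]
    - [1, 0, 0, -0.8, 0]
    - [1, 0, 0, -0.5, 0]
    - [1, 0, 0, -0.3, 0]
    - [1, 0, 0, -0.15, 0]
    - [1, 0, 0, 0, 0]

```text
time: 4.9
tool_pos: [0.6047, -0.1813, 0.0825]
tool_rot: [3.142, 0.0, -2.946]
contact_force: [0.8, 1.0, 0.1]
opening: 0.0918
```

step_arm:
  series:
    - [1, 0, 0, -0.1, 0]
    - [1, 0, 0, -0.075, 0]
    - [1, 0, 0, 0, 0]

```text
time: 5.2
tool_pos: [0.6047, -0.1812, 0.0783]
tool_rot: [-3.142, 0.0, -2.946]
contact_force: [-0.8, 1.3, -0.5]
opening: 0.0916
```

step_arm:
  series:
    - [0.6, 0, 0, 0, 0]
    - [0.5, 0, 0, 0, 0]
    - [0.45, 0, 0, 0, 0]
    - [0.45, 0, 0, 0, 0]
    - [0.45, 0, 0, 0, 0]
  squeeze: 15

```text
time: 5.7
tool_pos: [0.6046, -0.1812, 0.0781]
tool_rot: [3.142, 0.0, -2.946]
contact_force: [-0.3, 0.4, 0.7]
opening: 0.0562
```

step_arm:
  series:
    - [0.4, 0, 0, 0, 0]
    - [0.4, 0, 0, 0, 0]
    - [0.4, 0, 0, 0, 0]
    - [0.4, 0, 0, 0, 0]

```text
time: 6.1
tool_pos: [0.6046, -0.1812, 0.0781]
tool_rot: [3.142, 0.0, -2.946]
contact_force: [0.1, 0.5, -0.8]
opening: 0.0492
```

Run:
```python
from h import *
d=grab('wrist','w2.png')
```

```text
(no output)
```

View pics/w2.png

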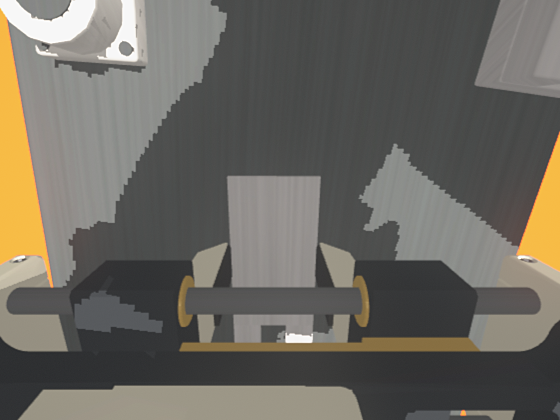

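The shim is held by its long sides; plain end at px (228,177)-(320,177), square to the jaws.

Run:
```python
from h import *
d=load('wrist');a=ray(d,228,177,.063);b=ray(d,320,177,.063);m=(a+b)/2;print(a,b,m)
t=np.array([.6046,-.1812]);print(np.linalg.norm(m[:2]-t)*1000, np.arctan2(*(t-m[:2])[::-1]))
yaw=.128
# target: plain end 40mm over, plate y 6
P=np.array([.604,-.176]);u=np.array([np.cos(yaw),np.sin(yaw)]);n=np.array([-u[1],u[0]])
plain=P-.19*u+.006*n; L=np.linalg.norm(m[:2]-t); g=plain+L*u; print(plain,g,(g-t)/.025,(yaw+np.pi-(2*np.pi-2.946))/.08)
```

```text
[ 0.56060559 -0.21394813  0.063     ] [ 0.55103319 -0.16538238  0.063     ] [ 0.55581939 -0.18966526  0.063     ]
49.50968298316966 0.17182606753346472
[ 0.41478845 -0.19430273] [ 0.4638931  -0.18798278] [-5.62827582 -0.27131123] -0.8449081698724104
```

step_arm:
  series:
    - [0.4, -0.15, -0.01, 0, -0.03]
    - [0.4, -0.28, -0.015, 0, -0.05]
    - [0.4, -0.28, -0.015, 0, -0.05]
    - [0.4, -0.28, -0.015, 0, -0.05]
    - [0.4, -0.28, -0.015, 0, -0.05]
    - [0.4, -0.28, -0.015, 0, -0.05]
    - [0.4, -0.28, -0.015, 0, -0.05]
    - [0.4, -0.28, -0.015, 0, -0.05]
    - [0.4, -0.28, -0.015, 0, -0.05]
    - [0.4, -0.28, -0.015, 0, -0.05]
    - [0.4, -0.15, -0.01, 0, -0.02]
    - [0.4, 0, 0, 0, 0]

```text
time: 7.35
tool_pos: [0.5335, -0.1851, 0.0781]
tool_rot: [3.141, -0.001, -2.986]
contact_force: [-1.2, -0.7, -0.7]
opening: 0.0492
```

step_arm:
  series:
    - [0.4, -0.15, -0.01, 0, -0.03]
    - [0.4, -0.28, -0.015, 0, -0.05]
    - [0.4, -0.28, -0.015, 0, -0.05]
    - [0.4, -0.28, -0.015, 0, -0.05]
    - [0.4, -0.28, -0.015, 0, -0.05]
    - [0.4, -0.28, -0.015, 0, -0.05]
    - [0.4, -0.28, -0.015, 0, -0.05]
    - [0.4, -0.28, -0.015, 0, -0.05]
    - [0.4, -0.28, -0.015, 0, -0.05]
    - [0.4, -0.2, -0.01, 0, 0]
    - [0.4, -0.1, 0, 0, 0]
    - [0.4, 0, 0, 0, 0]

```text
time: 8.55
tool_pos: [0.4665, -0.1886, 0.0781]
tool_rot: [3.141, -0.0, -3.021]
contact_force: [0.7, 0.2, -0.6]
opening: 0.0494
```

Run:
```python
from h import *
grab('wrist','w3.png');grab('scene','s3.png')
im=cv2.imread('pics/s3.png');cv2.imwrite('pics/s3c.png',cv2.resize(im[140:330,100:360],None,fx=2.8,fy=2.8))
```

```text
(no output)
```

View pics/w3.png

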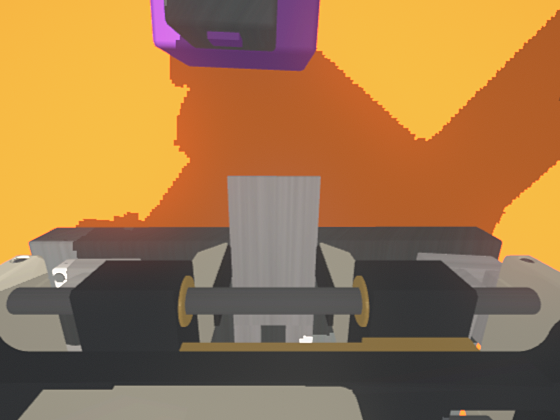

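View pics/s3c.png

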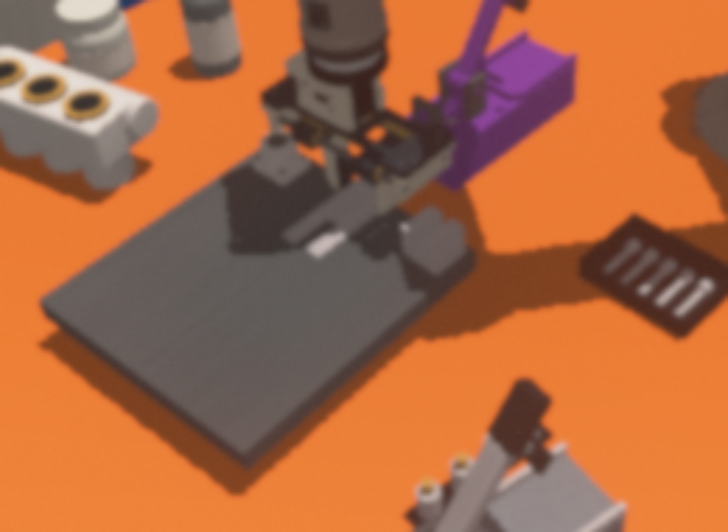

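Run:
```python
from h import *
d=load('wrist');m=(ray(d,228,177,.063)+ray(d,320,177,.063))/2;print('plain',m)
print(ray(d,200,228,.06),ray(d,200,228,.035),ray(d,200,258,.06))
C=cloud(d)
for u in (110,150,170,390,440):
  print(u,[(v,C[v,u].round(3).tolist()) for v in (220,226,230,236,242,250,258)])
```

```text
plain [ 0.41709721 -0.19332369  0.063     ]
[ 0.45251817 -0.2321168   0.06      ] [ 0.46294148 -0.23747375  0.035     ] [ 0.47174483 -0.23122184  0.06      ]
110 [(220, [0.479, -0.315, 0.001]), (226, [0.484, -0.315, 0.001]), (230, [0.468, -0.293, 0.043]), (236, [0.467, -0.288, 0.053]), (242, [0.467, -0.284, 0.06]), (250, [0.473, -0.284, 0.06]), (258, [0.478, -0.284, 0.06])]
150 [(220, [0.475, -0.284, 0.002]), (226, [0.48, -0.284, 0.001]), (230, [0.464, -0.267, 0.044]), (236, [0.464, -0.264, 0.053]), (242, [0.465, -0.261, 0.06]), (250, [0.47, -0.261, 0.06]), (258, [0.475, -0.261, 0.06])]
170 [(220, [0.474, -0.269, 0.0]), (226, [0.479, -0.269, 0.0]), (230, [0.463, -0.255, 0.043]), (236, [0.463, -0.252, 0.052]), (242, [0.464, -0.249, 0.059]), (250, [0.468, -0.249, 0.06]), (258, [0.474, -0.249, 0.061])]
390 [(220, [0.453, -0.097, 0.001]), (226, [0.457, -0.096, 0.001]), (230, [0.446, -0.115, 0.044]), (236, [0.446, -0.119, 0.055]), (242, [0.447, -0.122, 0.061]), (250, [0.453, -0.12, 0.061]), (258, [0.458, -0.119, 0.061])]
440 [(220, [0.448, -0.058, 0.002]), (226, [0.453, -0.057, 0.001]), (230, [0.442, -0.084, 0.045]), (236, [0.443, -0.089, 0.055]), (242, [0.444, -0.092, 0.06]), (250, [0.449, -0.091, 0.062]), (258, [0.451, -0.094, 0.068])]
```

step_arm:
  series:
    - [0.4, -0.08, -0.01, 0, 0]
    - [0.4, 0, 0, 0, 0]
    - [0.75, 0, 0, 0, 0]
    - [0.75, 0, 0, 0, 0]
    - [0.75, 0, 0, 0, 0]
    - [0.75, 0, 0, 0, 0]

```text
time: 9.25
tool_pos: [0.4649, -0.1888, 0.0782]
tool_rot: [3.142, 0.0, -3.021]
contact_force: [-0.2, 0.3, 0.2]
opening: 0.0685
```

step_arm:
  series:
    - [0.75, -0.3, -0.04, 0, 0]
    - [0.75, -0.4, -0.05, 0, 0]
    - [0.75, -0.35, -0.04, 0, 0]
    - [0.75, -0.18, -0.03, 0, 0]
    - [0.75, 0, 0, -0.3, 0]
    - [0.75, 0, 0, -0.3, 0]
    - [0.75, 0, 0, -0.14, 0]
    - [0.75, 0, 0, 0, 0]

```text
time: 10.05
tool_pos: [0.4339, -0.1925, 0.0587]
tool_rot: [3.14, -0.001, -3.02]
contact_force: [1.1, -0.5, -0.0]
opening: 0.0686
```

Run:
```python
from h import *
d=grab('wrist','w4.png')
```

```text
(no output)
```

View pics/w4.png

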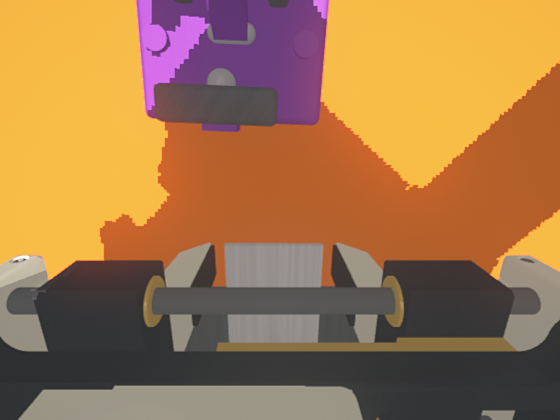

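The plain end is at row 243, centred and square between the open fingers. Now I grip firmly.

step_arm:
  series:
    - [0.4, 0, 0, 0, 0]
    - [0.4, 0, 0, 0, 0]
    - [0.4, 0, 0, 0, 0]
    - [0.4, 0, 0, 0, 0]
    - [0.4, 0, 0, 0, 0]
    - [0.4, 0, 0, 0, 0]
  squeeze: 55

```text
time: 10.7
tool_pos: [0.4343, -0.1928, 0.0598]
tool_rot: [-3.141, 0.0, -3.021]
contact_force: [0.5, 0.9, 1.8]
opening: 0.0481
```

Run:
```python
from h import *
d=grab('wrist','w5.png');o=sensors.observe();print(o['opening'],o['tool_pos'],o['contact_force'])
# fixture fences/bed edges from scene & top first pictures
```

```text
0.04799919872513268 [ 0.43426654 -0.19282855  0.05975237] [0.05879303 1.1330809  1.90724723]
```

Lift a little and check for sag.

step_arm:
  series:
    - [0.4, 0, 0, 0.15, 0]
    - [0.4, 0, 0, 0.3, 0]
    - [0.4, 0, 0, 0.3, 0]
    - [0.4, 0, 0, 0.2, 0]
    - [0.4, 0, 0, 0, 0]

```text
time: 11.25
tool_pos: [0.4346, -0.1931, 0.0843]
tool_rot: [-3.14, 0.001, -3.021]
contact_force: [-0.8, -1.0, -1.9]
opening: 0.048
```

Run:
```python
from h import *
d=grab('scene','s6.png');im=d['pixels'];cv2.imwrite('pics/s6c.png',cv2.resize(im[140:300,120:340],None,fx=3.4,fy=3.4,interpolation=cv2.INTER_CUBIC))
grab('wrist','w6.png')
```

```text
(no output)
```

View pics/s6c.png

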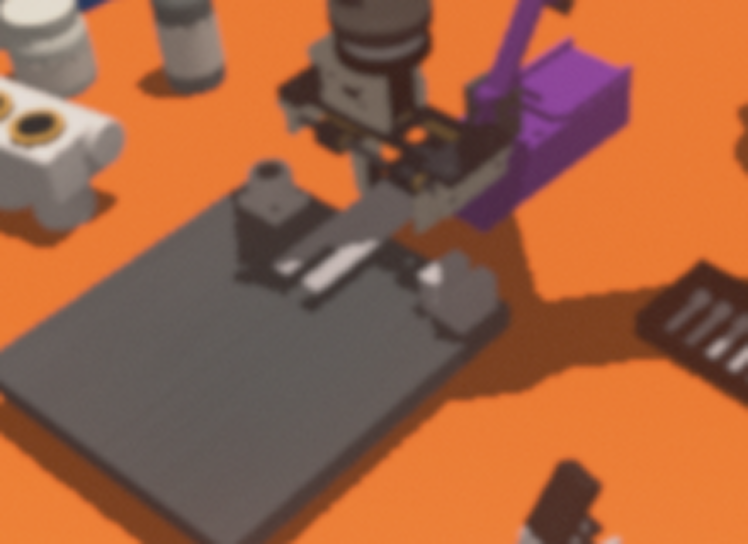

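View pics/w6.png

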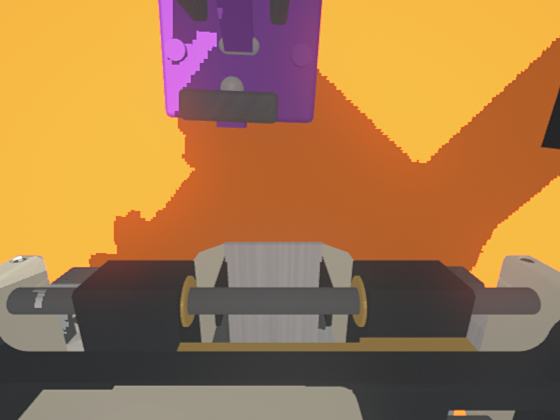

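```bash
cat >> h.py <<'E'
def shimfit(d,tcp,yaw,zlo=.05,zhi=.12):
    C=cloud(d);u=np.array([np.cos(yaw),np.sin(yaw)]);n=np.array([-u[1],u[0]])
    q=C[...,:2]-np.array(tcp[:2]);a=q@u;b=q@n
    m=(abs(b)<.022)&(a>.02)&(a<.125)&(C[...,2]>zlo)&(C[...,2]<zhi)&(d['range_z']>0)
    return C[m],a[m],b[m]
E
python3 - <<'E'
from h import *
d=load('scene')
P,a,b=shimfit(d,[.4346,-.1931],.121,.068,.12)
print(len(a)); k=np.polyfit(a,P[:,2],1);print(k)
for lo in np.arange(.02,.13,.01):
    s=(a>=lo)&(a<lo+.01)
    if s.sum(): print(lo.round(2),s.sum(),np.percentile(P[s,2],[10,50,90]).round(4))
E
```

```text
353
[-0.02946902  0.08682369]
0.02 38 [0.0842 0.0859 0.0881]
0.03 36 [0.0842 0.0862 0.0879]
0.04 39 [0.0837 0.0858 0.0872]
0.05 42 [0.0832 0.085  0.0867]
0.06 40 [0.0833 0.0847 0.0867]
0.07 40 [0.082  0.0843 0.0869]
0.08 29 [0.0826 0.0842 0.0861]
0.09 29 [0.0823 0.0838 0.0863]
0.1 27 [0.0824 0.0841 0.0857]
0.11 31 [0.0814 0.0836 0.0848]
0.12 2 [0.0828 0.0833 0.0838]
```

Run:
```python
from h import *
d=load('top')
a=ray(d,219.6,181.5,.064);b=ray(d,244.5,185.3,.064);print(a,b,(a+b)/2,np.linalg.norm(a-b))
d=load('scene');C=cloud(d);im=d['pixels'];hsv=cv2.cvtColor(im,cv2.COLOR_BGR2HSV)
m=(hsv[...,0]>24)&(hsv[...,0]<36)&(hsv[...,1]>120)
p=C[m];print('yellow',np.percentile(p,[1,99],axis=0).round(3))
k=(C[...,0]>.1)&(C[...,0]<.5)&(C[...,1]>.1)&(C[...,1]<.5)&(C[...,2]>.1);q=C[k];print('tall',len(q),np.percentile(q,[1,50,99],axis=0).round(3))
# fixture: points z .057-.063 bed in scene
k=((C[...,0]>.5)&(C[...,0]<.66)&(C[...,1]>.1)&(C[...,1]<.27)&(C[...,2]>.063)&(C[...,2]<.075)&(d['range_z']>0)).astype(np.uint8)
n,l,s,c=cv2.connectedComponentsWithStats(k)
for i in range(1,n):
    if s[i,4]>15:
        q=C[l==i];r=cv2.minAreaRect((q[:,:2]*1000).astype(np.float32));print(s[i,4],q.mean(0).round(3),cv2.boxPoints(r).round().tolist())
```

```text
[0.55464843 0.2344631  0.064     ] [0.54094645 0.15212394 0.064     ] [0.54779744 0.19329352 0.064     ] 0.08347143805309404
yellow [[0.1   0.297 0.056]
 [0.299 0.385 0.068]]
tall 7725 [[0.106 0.101 0.106]
 [0.192 0.154 0.329]
 [0.272 0.498 0.6  ]]
20 [0.554 0.164 0.067] [[547.0, 160.0], [559.0, 159.0], [560.0, 167.0], [548.0, 168.0]]
50 [0.599 0.159 0.066] [[582.0, 155.0], [621.0, 154.0], [622.0, 161.0], [582.0, 163.0]]
235 [0.622 0.219 0.067] [[553.0, 234.0], [650.0, 168.0], [678.0, 209.0], [581.0, 275.0]]
```

step_arm:
  series:
    - [0.4, 0, 0, 0.2, 0]
    - [0.4, 0, 0, 0.5, 0]
    - [0.4, 0, 0, 0.6, 0]
    - [0.4, 0, 0, 0.6, 0]
    - [0.4, 0, 0.1, 0.5, -0.1]
    - [0.4, 0, 0.25, 0.2, -0.1]
    - [0.4, -0.03, 0.45, 0, -0.12]
    - [0.4, -0.03, 0.65, 0, -0.12]
    - [0.4, -0.03, 0.65, 0, -0.12]
    - [0.4, -0.03, 0.65, 0, -0.12]
    - [0.4, -0.03, 0.65, 0, -0.12]
    - [0.4, -0.03, 0.65, 0, -0.12]

```text
time: 12.55
tool_pos: [0.4288, -0.0899, 0.1475]
tool_rot: [3.141, -0.002, -3.095]
contact_force: [0.2, -0.1, -1.7]
opening: 0.0483
```

step_arm:
  series:
    - [0.4, -0.03, 0.65, 0, -0.12]
    - [0.4, -0.03, 0.65, 0, -0.12]
    - [0.4, -0.03, 0.65, 0, -0.12]
    - [0.4, -0.03, 0.65, 0, -0.12]
    - [0.4, -0.03, 0.65, 0, -0.12]
    - [0.4, -0.03, 0.65, 0, -0.12]
    - [0.4, -0.03, 0.65, 0, -0.12]
    - [0.4, -0.03, 0.65, 0, -0.12]
    - [0.4, -0.03, 0.65, 0, -0.12]
    - [0.4, -0.03, 0.65, 0, -0.12]
    - [0.4, -0.03, 0.65, 0, -0.12]
    - [0.4, -0.03, 0.65, 0, -0.12]

```text
time: 13.75
tool_pos: [0.4194, 0.1047, 0.1476]
tool_rot: [-3.142, -0.002, 3.074]
contact_force: [0.0, 0.6, -1.4]
opening: 0.0485
```

step_arm:
  series:
    - [0.4, 0, 0.65, 0, -0.12]
    - [0.4, 0, 0.65, 0, -0.12]
    - [0.4, 0, 0.65, 0, -0.12]
    - [0.4, 0, 0.65, 0, -0.12]
    - [0.4, 0, 0.6, -0.1, -0.1]
    - [0.4, 0, 0.55, -0.3, 0]
    - [0.4, 0, 0.35, -0.5, 0]
    - [0.4, 0, 0.2, -0.6, 0]
    - [0.4, 0, 0, -0.6, 0]
    - [0.4, 0, 0, -0.45, 0]
    - [0.4, 0, 0, -0.2, 0]
    - [0.4, 0, 0, 0, 0]

```text
time: 14.95
tool_pos: [0.4201, 0.2107, 0.0787]
tool_rot: [-3.141, -0.002, 3.027]
contact_force: [0.2, -0.5, -1.4]
opening: 0.0482
```

Run:
```python
from h import *
d=grab('scene','s7.png');im=d['pixels'];cv2.imwrite('pics/s7c.png',cv2.resize(im[210:390,210:400],None,fx=3.3,fy=3.3,interpolation=cv2.INTER_CUBIC))
d=grab('wrist','w7.png')
o=sensors.observe();print(o['tool_pos'],o['tool_rot'][2])
```

```text
[0.42083653 0.21088563 0.07978445] 3.0271728916861553
```

View pics/s7c.png

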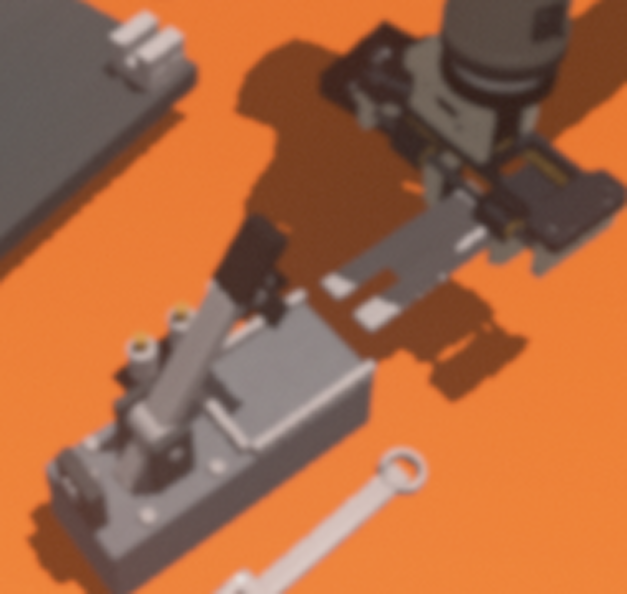

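View pics/w7.png

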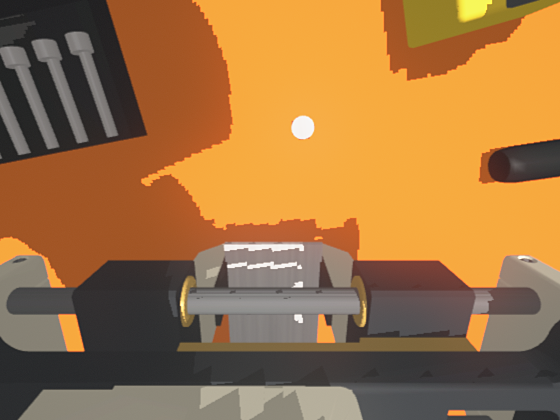

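Run:
```python
from h import *
d=load('scene')
def R(x,y,z): return (ray(d,x/3.3+210-.35,y/3.3+210-.35,z)*1000).round(1)
print('fenceL end',R(374,364,.068),'fenceR end',R(303,293,.068),'stopcornerL',R(250,448,.068))
print('shim',R(370,331,.078),R(321,285,.078))
o=sensors.observe()
P,a,b=shimfit(d,o['tool_pos'],o['tool_rot'][2]-np.pi,.06,.12)
print(np.polyfit(a,P[:,2],1),a.max())
C=cloud(d)
# lateral extents of shim
yaw=o['tool_rot'][2]-np.pi;u=np.array([np.cos(yaw),np.sin(yaw)]);n=np.array([-u[1],u[0]])
q=C[...,:2]-o['tool_pos'][:2];A=q@u;B=q@n
for lo in (.03,.05,.07,.09,.11):
    m=(A>lo)&(A<lo+.02)&(abs(B)<.05)&(C[...,2]>.065)&(C[...,2]<.09);print('shim',lo,m.sum(),np.percentile(B[m],[3,97]).round(4))
# fixture body cross-section, in same frame; A of fixture 0 = .18
for z0,z1 in ((.055,.0625),(.0645,.072)):
  for lo in np.arange(.12,.24,.02):
    m=(A>lo)&(A<lo+.02)&(abs(B)<.06)&(C[...,2]>z0)&(C[...,2]<z1);
    if m.sum()>3: print('fix',z0,lo.round(2),m.sum(),np.percentile(B[m],[2,50,98]).round(4))
m=(abs(B)<.03)&(A>.11)&(A<.2)&(abs(C[...,2]-.06)<.0025);print('front A',np.percentile(A[m],[1,3,50]))
```

```text
fenceL end [555.5 236.9  68. ] fenceR end [547.4 164.8  68. ] stopcornerL [656.6 223.   68. ]
shim [543.6 222.2  78. ] [539.4 173.8  78. ]
[-0.02966412  0.08119395] 0.11972596343271683
shim 0.03 158 [-0.0237  0.0247]
shim 0.05 164 [-0.0238  0.0244]
shim 0.07 132 [-0.0237  0.0245]
shim 0.09 120 [-0.0235  0.0243]
shim 0.11 67 [-0.0238  0.0248]
fix 0.055 0.12 102 [-0.0304  0.0036  0.0433]
fix 0.055 0.14 225 [-0.0271  0.0049  0.0432]
fix 0.055 0.16 244 [-0.0297  0.0042  0.043 ]
fix 0.055 0.18 247 [-0.0299  0.0036  0.0429]
fix 0.055 0.2 246 [-0.0283  0.0047  0.0433]
fix 0.055 0.22 161 [-0.0197  0.0139  0.043 ]
fix 0.0645 0.12 21 [-0.0353  0.0374  0.0438]
fix 0.0645 0.14 31 [-0.0334  0.0397  0.0436]
fix 0.0645 0.16 42 [-0.0353  0.038   0.0437]
fix 0.0645 0.18 51 [-0.0362  0.036   0.0425]
fix 0.0645 0.2 26 [0.0033 0.0399 0.043 ]
fix 0.0645 0.22 86 [-0.0132  0.0193  0.0423]
front A [0.13164892 0.13350096 0.16668227]
```

step_arm:
  series:
    - [0.4, 0.15, 0.03, 0, 0]
    - [0.4, 0.3, 0, 0, 0]
    - [0.4, 0.4, -0.04, 0, 0]
    - [0.4, 0.4, -0.045, 0, 0]
    - [0.4, 0.4, -0.045, 0, 0]
    - [0.4, 0.4, -0.045, 0, 0]
    - [0.4, 0.4, -0.045, 0, 0]
    - [0.4, 0.4, -0.045, 0, 0]
    - [0.4, 0.4, -0.045, 0, 0]
    - [0.4, 0.4, -0.045, 0, 0]
    - [0.4, 0.3, -0.03, 0, 0]
    - [0.4, 0.15, 0, 0, 0]

```text
time: 16.25
tool_pos: [0.5239, 0.2019, 0.0796]
tool_rot: [3.141, 0.0, 3.027]
contact_force: [-0.1, 0.1, -2.0]
opening: 0.0481
```

step_arm:
  series:
    - [0.4, 0.05, 0, 0, 0]
    - [0.4, 0, 0, 0, 0]
    - [0.4, 0, 0, -0.15, 0]
    - [0.4, 0, 0, -0.15, 0]
    - [0.4, 0, 0, -0.1, 0]
    - [0.4, 0, 0, 0, 0]

```text
time: 16.85
tool_pos: [0.5239, 0.202, 0.069]
tool_rot: [-3.141, -0.001, 3.028]
contact_force: [0.2, -0.2, -1.0]
opening: 0.0481
```

Run:
```python
from h import *
d=grab('scene','s8.png');im=d['pixels'];cv2.imwrite('pics/s8c.png',cv2.resize(im[230:390,210:370],None,fx=3.7,fy=3.7,interpolation=cv2.INTER_CUBIC))
o=sensors.observe();print(o['tool_pos'],o['tool_rot'][2],o['contact_force'])
P,a,b=shimfit(d,o['tool_pos'],o['tool_rot'][2]-np.pi,.058,.08)
print(len(a),a.max())
for lo in np.arange(.02,.13,.01):
    s=(a>=lo)&(a<lo+.01)
    if s.sum(): print(lo.round(2),s.sum(),np.percentile(P[s,2],[10,50,90]).round(4))
```

```text
[0.52412144 0.20204077 0.06932015] 3.02744475530542 [ 1.36454331  0.25096857 -1.46639248]
819 0.12372575709279396
0.02 71 [0.0692 0.071  0.0727]
0.03 82 [0.0688 0.0702 0.0723]
0.04 75 [0.0681 0.0704 0.072 ]
0.05 80 [0.0681 0.0701 0.0718]
0.06 81 [0.068  0.07   0.0714]
0.07 91 [0.0593 0.0688 0.0705]
0.08 69 [0.0592 0.0686 0.0706]
0.09 73 [0.0597 0.0679 0.0706]
0.1 84 [0.0593 0.0673 0.0699]
0.11 87 [0.0594 0.0669 0.0697]
0.12 26 [0.0587 0.06   0.0617]
```

View pics/s8c.png

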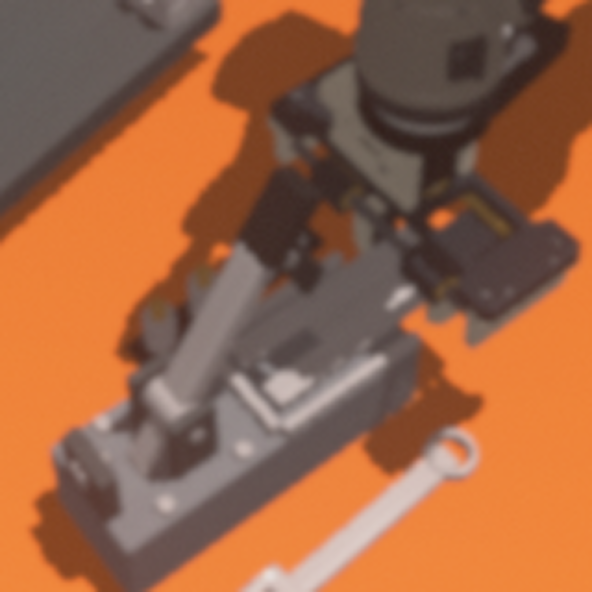

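step_arm:
  series:
    - [0.4, 0, 0, -0.1, 0]
    - [0.4, 0, 0, -0.1, 0]
    - [0.4, 0, 0, -0.07, 0]
    - [0.4, 0, 0, -0.05, 0]
    - [0.4, 0, 0, 0, 0]
    - [0.4, 0, 0, 0, 0]

```text
time: 17.5
tool_pos: [0.5244, 0.2021, 0.0616]
tool_rot: [3.142, 0.0, 3.027]
contact_force: [-0.8, 0.3, -0.8]
opening: 0.0477
```

Run:
```python
from h import *
d=grab('scene','s9.png');im=d['pixels'];cv2.imwrite('pics/s9c.png',cv2.resize(im[230:390,210:370],None,fx=3.7,fy=3.7,interpolation=cv2.INTER_CUBIC))
o=sensors.observe();print(o['tool_pos'],o['contact_force'],o['torque'])
P,a,b=shimfit(d,o['tool_pos'],o['tool_rot'][2]-np.pi,.057,.08)
for lo in np.arange(.02,.14,.01):
    s=(a>=lo)&(a<lo+.01)
    if s.sum(): print(lo.round(2),s.sum(),np.percentile(P[s,2],[10,50,90]).round(4))
```

```text
[0.52440839 0.20207556 0.06168033] [-0.45632063 -0.54068202 -1.77445256] [ 0.10096048 -0.08857537 -0.02694697]
0.02 75 [0.0616 0.0635 0.0653]
0.03 71 [0.0613 0.0635 0.0652]
0.04 77 [0.0617 0.0636 0.0652]
0.05 79 [0.0612 0.063  0.0651]
0.06 78 [0.0614 0.0631 0.0649]
0.07 85 [0.0591 0.0623 0.0642]
0.08 79 [0.0585 0.0621 0.0638]
0.09 85 [0.0586 0.0616 0.0642]
0.1 78 [0.059  0.0613 0.0634]
0.11 87 [0.0582 0.0613 0.0633]
0.12 25 [0.0579 0.0599 0.0618]
```

View pics/s9c.png

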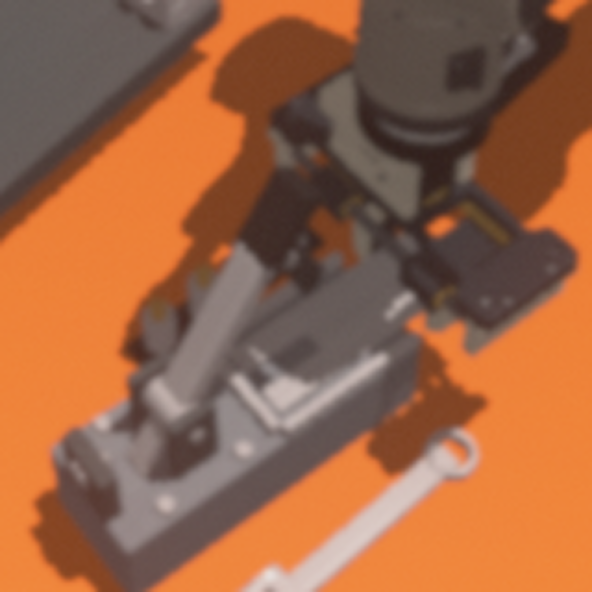

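Run:
```python
from h import *
d=load('scene');im=d['pixels'];c=im[300:360,260:330]
c=cv2.resize(c,None,fx=9,fy=9,interpolation=cv2.INTER_CUBIC);c=np.clip(c.astype(float)*1.6-60,0,255).astype(np.uint8)
o=sensors.observe();yaw=-.1142;u=np.array([np.cos(yaw),np.sin(yaw)]);n=np.array([-u[1],u[0]])
F=np.array([.4208,.2109])+.181*u+.003*n;print('F',F)
def mark(x,y,z,col):
    p=proj(d,[*(F+x*u+y*n),z]);q=((p-[260,300]+.5)*9).astype(int);cv2.circle(c,tuple(int(t) for t in q),3,col,-1)
for y in (-.033,.033): mark(.05,y,.068,(0,0,255)); mark(-.05,y,.068,(0,0,255))
for y in (-.025,.025): mark(.045,y,.062,(0,255,0)); mark(-.03,y,.063,(0,255,0))
cv2.imwrite('pics/s9z.png',c)
```

```text
F [0.60096287 0.19325516]
```

View pics/s9z.png

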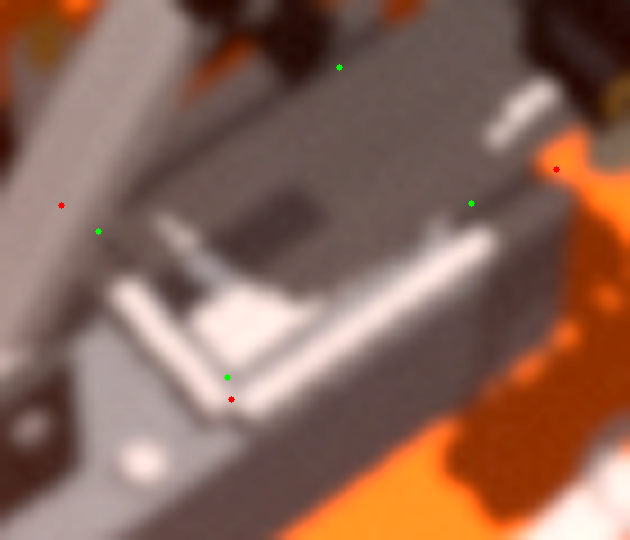

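step_arm:
  series:
    - [0.4, 0, 0, -0.05, 0]
    - [0.4, 0, 0, 0, 0]
    - [0.55, 0, 0, 0, 0]
    - [0.6, 0, 0, 0, 0]
    - [0.75, 0, 0, 0, 0]
    - [0.75, 0, 0, 0, 0]
    - [0.75, 0, 0, 0, 0]

```text
time: 18.25
tool_pos: [0.5244, 0.2021, 0.0604]
tool_rot: [3.141, 0.0, 3.027]
contact_force: [-0.6, -0.6, -0.7]
opening: 0.0687
```

step_arm:
  series:
    - [0.75, -0.4, 0.045, 0, 0]
    - [0.75, -0.8, 0.09, 0, 0]
    - [0.75, -0.8, 0.09, 0, 0]
    - [0.75, -0.8, 0.09, 0.5, 0]
    - [0.75, -0.8, 0.09, 0.9, 0]
    - [0.75, -0.6, 0.07, 0.9, 0]
    - [0.75, 0, 0, 0.9, 0]
    - [0.75, 0, 0, 0.5, 0]

```text
time: 19.05
tool_pos: [0.4187, 0.2143, 0.1546]
tool_rot: [3.141, 0.002, 3.028]
contact_force: [-0.5, 0.3, -0.5]
opening: 0.0687
```

Run:
```python
from h import *
d=grab('scene','s10.png');im=d['pixels'];cv2.imwrite('pics/s10c.png',cv2.resize(im[240:370,210:370],None,fx=4,fy=4,interpolation=cv2.INTER_CUBIC))
d=grab('top','t10.png');im=d['pixels'];cv2.imwrite('pics/t10c.png',cv2.resize(im[105:225,200:400],None,fx=4,fy=4,interpolation=cv2.INTER_CUBIC))
d=grab('wrist','w10.png')
```

```text
(no output)
```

View pics/s10c.png

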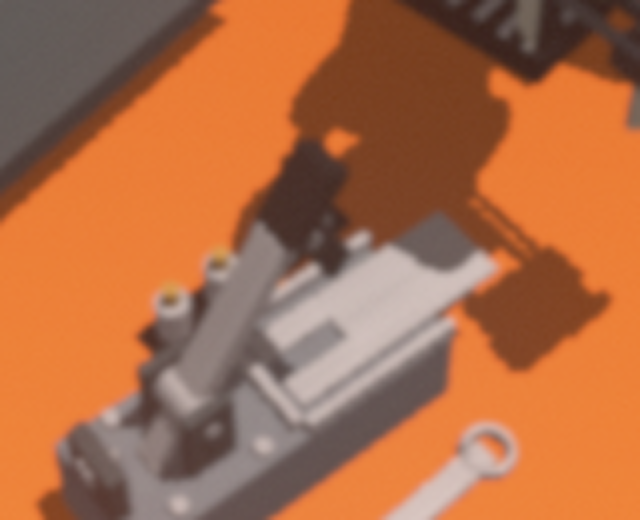

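View pics/t10c.png

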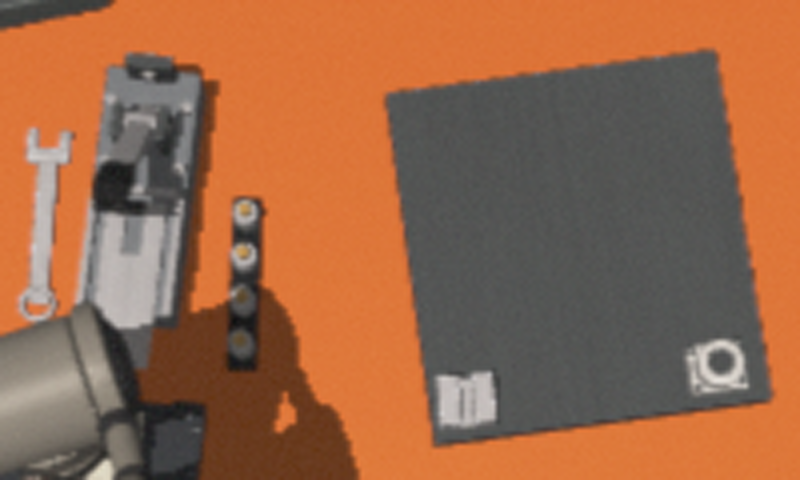

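View pics/w10.png

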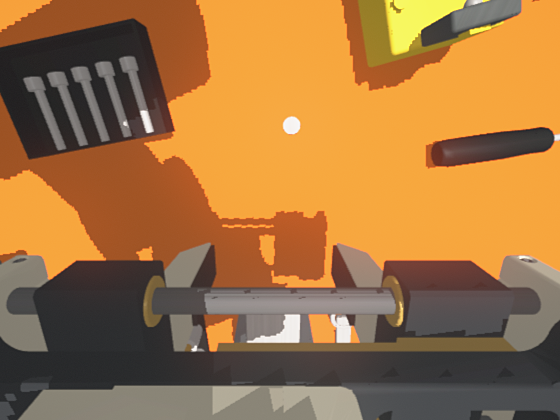

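The shim lies flat between the fences with the slotted end by the stop; blocks, wrench and sockets are unmoved. The next step is to check its pose and measure the clamp grip.

Run:
```python
from h import *
yaw=-.1142;u=np.array([np.cos(yaw),np.sin(yaw)]);n=np.array([-u[1],u[0]]);F=np.array([.60096,.19326])
def fx(p): q=np.array(p)[...,:2]-F; return np.stack([q@u,q@n,np.array(p)[...,2]],-1)*1000
d=load('scene')
def R(x,y,z): return fx(ray(d,x/4+210-.4,y/4+240-.4,z)).round(1)
print('plain corners',R(437,212,.063),R(498,266,.063),'slot corner',R(290,403,.063),'slot root',R(330,318,.063),R(348,333,.063))
for nm in ('scene','top'):
    d=load(nm);C=fx(cloud(d));g=cv2.cvtColor(d['pixels'],cv2.COLOR_BGR2GRAY)
    m=(abs(C[...,1])<30)&(C[...,0]>-60)&(C[...,0]<130)&(C[...,2]>120)&(C[...,2]<260)
    q=C[m];gg=g[m];print(nm,len(q))
    for z in range(120,250,10):
        s=(q[:,2]>=z)&(q[:,2]<z+10)
        if s.sum()>3: print(z,s.sum(),np.percentile(q[s,0],[3,50,97]).round(1),np.percentile(q[s,1],[3,50,97]).round(1),gg[s].mean().round())
```

```text
plain corners [-94.4 -24.8  63. ] [-96.4  24.3  63. ] slot corner [48.2 20.  63. ] slot root [-1.  -7.5 63. ] [-2.7  5.9 63. ]
scene 912
120 70 [71.7 83.5 88.9] [-9.8  3.4 11.5] 124.0
130 63 [64.8 76.2 81.3] [-8.8  3.9 11.7] 124.0
140 63 [57.8 69.2 75.1] [-8.8  4.5 11.6] 126.0
150 117 [14.5 58.1 67.6] [-8.3  8.4 20.7] 107.0
160 120 [ 8.2 49.9 60.2] [-8.7  6.3 19.5] 104.0
170 65 [35.3 47.8 53.6] [-8.8  4.7 11.9] 122.0
180 65 [27.4 42.1 46.1] [-10.5   4.5  14.8] 89.0
190 89 [21.4 36.7 41.3] [-10.8   6.5  14.5] 56.0
200 91 [14.4 29.  34.4] [-11.2   6.7  14.6] 56.0
210 105 [ 4.6 21.3 27. ] [-11.4   5.7  14.5] 60.0
220 64 [ 7.9 15.3 20.6] [-9.   1.3 13.2] 61.0
top 208
120 13 [76.3 86.6 91.7] [-10.1   0.9   9.1] 109.0
130 12 [72.1 77.3 81.4] [-11.7  -3.3   7.1] 102.0
140 8 [61.4 71.5 75.2] [-11.   -3.4   5.2] 108.0
150 22 [10.7 20.2 68.3] [-19.1 -10.    9.1] 72.0
160 33 [ 9.1 13.7 61.8] [-16.1  -3.2  15.6] 74.0
170 18 [ 7.4 50.1 55.7] [-11.5  -2.   16.3] 103.0
190 14 [24.6 38.9 41.8] [-15.   -7.6  11.4] 62.0
200 17 [22.4 32.2 37.2] [-13.   -0.2  11. ] 39.0
210 32 [ 4.3 13.4 28.5] [-14.6  -5.3  11.5] 41.0
220 37 [ 5.9 13.9 21.8] [-12.3  -0.6  11.3] 41.0
```

step_arm:
  series:
    - [0, 0, 0, 0.9, 0]
    - [0, 0, 0, 0.9, 0]
    - [0, 0, 0, 0.9, 0]
    - [0, 0, 0, 0.9, 0]
    - [0, 0.4, -0.05, 0.8, 0]
    - [0, 0.8, -0.09, 0, 0]
    - [0, 0.9, -0.1, 0, 0]
    - [0, 0.9, -0.1, 0, 0]
    - [0, 0.9, -0.1, 0, 0]
    - [0, 0.9, -0.1, 0, 0]
    - [0, 0.9, -0.1, 0, 0]
    - [0, 0.9, -0.1, 0, 0]

```text
time: 20.4
tool_pos: [0.5847, 0.1952, 0.2609]
tool_rot: [-3.141, -0.003, 3.027]
contact_force: [-0.0, 0.3, 0.1]
opening: 0.0005
```

step_arm:
  series:
    - [0, 0.8, -0.1, 0, 0]
    - [0, 0.45, -0.06, 0, 0]
    - [0, 0, 0, 0, 0]
    - [0, 0, 0, 0, 0]

```text
time: 20.8
tool_pos: [0.6149, 0.1914, 0.2613]
tool_rot: [-3.141, -0.003, 3.027]
contact_force: [0.2, 0.1, -0.0]
opening: 0.0002
```

Run:
```python
from h import *
yaw=-.1142;u=np.array([np.cos(yaw),np.sin(yaw)]);F=np.array([.60096,.19326])
o=sensors.observe();print(o['tool_pos'],o['opening'],o['contact_force'])
q=(o['tool_pos'][:2]-F);print('fixture x,y',q@u,q@[-u[1],u[0]])
for t in np.linspace(.95,-.03,12):
    f=(.95-t)/.98;s=.158-.016*f
    x=.1-s*np.cos(t)+.009*np.sin(t);z=.095+s*np.sin(t)+.009*np.cos(t)
    W=F+x*u;print(round(.95-t,2),'fx',round(x,4),'world tcp',W.round(4),round(z+.017,4))
d=grab('scene','s11.png');im=d['pixels'];cv2.imwrite('pics/s11c.png',cv2.resize(im[200:370,210:370],None,fx=3.5,fy=3.5,interpolation=cv2.INTER_CUBIC))
```

```text
[0.61491053 0.1913984  0.26126537] 0.0002458942142367422 [ 0.18932884  0.11230483 -0.03944667]
fixture x,y 0.014071796201210332 -0.000259786925713575
0.0 fx 0.0154 world tcp [0.6163 0.1915] 0.2458
0.09 fx 0.0048 world tcp [0.6057 0.1927] 0.2366
0.18 fx -0.0049 world tcp [0.5961 0.1938] 0.2266
0.27 fx -0.0135 world tcp [0.5875 0.1948] 0.2159
0.36 fx -0.0211 world tcp [0.58   0.1957] 0.2046
0.45 fx -0.0276 world tcp [0.5735 0.1964] 0.1927
0.53 fx -0.0329 world tcp [0.5682 0.197 ] 0.1805
0.62 fx -0.0371 world tcp [0.5641 0.1975] 0.1679
0.71 fx -0.0401 world tcp [0.5611 0.1978] 0.1552
0.8 fx -0.042 world tcp [0.5592 0.198 ] 0.1423
0.89 fx -0.0427 world tcp [0.5586 0.1981] 0.1295
0.98 fx -0.0422 world tcp [0.559  0.1981] 0.1167
```

View pics/s11c.png

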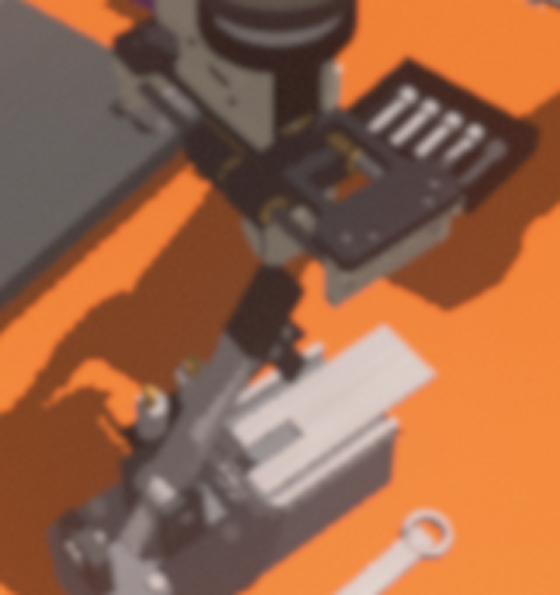

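step_arm:
  series:
    - [0, 0.05, 0, -0.3, 0]
    - [0, 0, 0, -0.3, 0]
    - [0, -0.2, 0.02, -0.19, 0]
    - [0, -0.2, 0.03, -0.19, 0]
    - [0, -0.19, 0.02, -0.2, 0]
    - [0, -0.19, 0.02, -0.2, 0]
    - [0, -0.17, 0.02, -0.22, 0]
    - [0, -0.17, 0.02, -0.22, 0]
    - [0, -0.15, 0.02, -0.23, 0]
    - [0, -0.15, 0.02, -0.23, 0]

```text
time: 21.85
tool_pos: [0.5809, 0.1958, 0.2055]
tool_rot: [3.141, 0.0, 3.028]
contact_force: [-1.3, -0.6, 2.0]
opening: 0.0002
```

Run:
```python
from h import *
o=sensors.observe();print(o['tool_pos'],o['contact_force'])
d=grab('scene','s12.png');im=d['pixels'];cv2.imwrite('pics/s12c.png',cv2.resize(im[200:370,210:370],None,fx=3.5,fy=3.5,interpolation=cv2.INTER_CUBIC))
```

```text
[0.58090008 0.19581827 0.20550294] [-1.31937568 -0.60381488  1.96696663]
```

View pics/s12c.png

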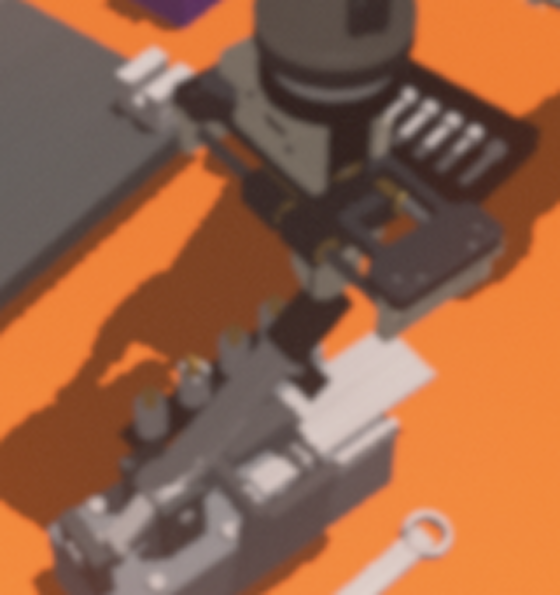

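The arm is coming down with the fingertips on the grip. Continuing along the arc.

step_arm:
  series:
    - [0, -0.12, 0.01, -0.24, 0]
    - [0, -0.12, 0.02, -0.24, 0]
    - [0, -0.1, 0.01, -0.25, 0]
    - [0, -0.1, 0.01, -0.25, 0]
    - [0, -0.07, 0.01, -0.25, 0]
    - [0, -0.07, 0.01, -0.25, 0]
    - [0, -0.04, 0.01, -0.25, 0]
    - [0, -0.04, 0, -0.26, 0]

```text
time: 22.7
tool_pos: [0.5647, 0.1979, 0.1569]
tool_rot: [3.141, 0.001, 3.027]
contact_force: [-4.5, 0.2, 10.5]
opening: 0.0004
```

step_arm:
  series:
    - [0, -0.02, 0, -0.25, 0]
    - [0, -0.02, 0, -0.25, 0]
    - [0, 0, 0, -0.25, 0]
    - [0, 0, 0, -0.25, 0]
    - [0, 0, 0, -0.2, 0]
    - [0, 0, 0, -0.1, 0]
    - [0, 0, 0, 0, 0]

```text
time: 23.4
tool_pos: [0.5638, 0.1976, 0.1232]
tool_rot: [-3.141, -0.001, 3.027]
contact_force: [-2.1, -0.2, 0.4]
opening: 0.0003
```

step_arm:
  series:
    - [0, 0, 0, -0.1, 0]
    - [0, 0, 0, -0.08, 0]
    - [0, 0, 0, 0, 0]

```text
time: 23.7
tool_pos: [0.5638, 0.1977, 0.1192]
tool_rot: [3.141, 0.0, 3.027]
contact_force: [-2.1, -0.8, 3.4]
opening: 0.0006
```

step_arm:
  series:
    - [0, 0, 0, -0.06, 0]
    - [0, 0, 0, 0, 0]

```text
time: 23.9
tool_pos: [0.5638, 0.1977, 0.1177]
tool_rot: [3.141, 0.0, 3.027]
contact_force: [-3.5, -0.2, 5.4]
opening: 0.0004
```

step_arm:
  series:
    - [0, 0, 0, -0.04, 0]
    - [0, 0, 0, 0, 0]

```text
time: 24.1
tool_pos: [0.5638, 0.1977, 0.117]
tool_rot: [3.141, 0.0, 3.027]
contact_force: [-3.1, 0.1, 7.2]
opening: 0.0001
```

step_arm:
  series:
    - [0, 0, 0, -0.04, 0]
    - [0, 0, 0, 0, 0]

```text
time: 24.3
tool_pos: [0.5638, 0.1977, 0.1165]
tool_rot: [3.141, 0.0, 3.027]
contact_force: [-4.8, -1.1, 10.5]
opening: 0.0004
```

step_arm:
  series:
    - [0, 0, 0, -0.04, 0]
    - [0, 0, 0, 0, 0]

```text
time: 24.5
tool_pos: [0.5638, 0.1977, 0.116]
tool_rot: [3.141, 0.001, 3.027]
contact_force: [-6.5, -0.9, 13.6]
opening: 0.0007
```

step_arm:
  series:
    - [0, 0, 0, -0.06, 0]
    - [0, 0, 0, 0, 0]

```text
time: 24.7
tool_pos: [0.5638, 0.1978, 0.1153]
tool_rot: [3.141, 0.001, 3.028]
contact_force: [-7.6, -1.7, 18.5]
opening: 0.0001
```

step_arm:
  series:
    - [0, 0, 0, -0.06, 0]
    - [0, 0, 0, 0, 0]

```text
time: 24.9
tool_pos: [0.5639, 0.1978, 0.1146]
tool_rot: [3.141, 0.002, 3.028]
contact_force: [-10.8, -3.0, 23.6]
opening: 0.0003
```

Run:
```python
from h import *
yaw=-.1142;u=np.array([np.cos(yaw),np.sin(yaw)]);n=np.array([-u[1],u[0]]);F=np.array([.60096,.19326])
d=grab('scene','s13.png');im=d['pixels'];cv2.imwrite('pics/s13c.png',cv2.resize(im[200:370,210:370],None,fx=3.5,fy=3.5,interpolation=cv2.INTER_CUBIC))
C=cloud(d);q=C[...,:2]-F;A=q@u;B=q@n
for lo in np.arange(-.06,.1,.01):
    m=(A>lo)&(A<lo+.01)&(abs(B)<.007)&(C[...,2]<.13);
    if m.sum():print(lo.round(2),m.sum(),np.median(C[m][:,2]).round(4))
```

```text
-0.06 3 0.0623
-0.05 4 0.0626
-0.04 5 0.0617
-0.03 49 0.0977
-0.02 35 0.0975
-0.01 31 0.0951
0.0 36 0.0956
0.01 47 0.0967
0.02 45 0.0966
0.03 44 0.0968
0.04 36 0.0977
0.05 52 0.0975
0.06 47 0.0979
0.07 30 0.0997
0.08 29 0.1001
0.09 27 0.1048
```

View pics/s13c.png

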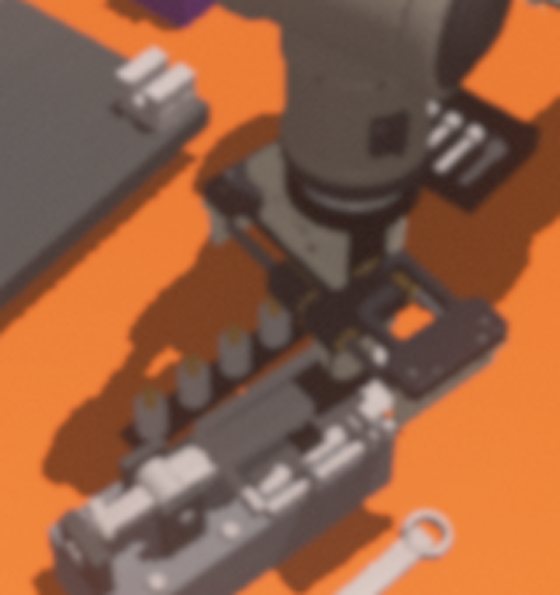

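The arm is past level and at its end stop at 24 N. I release straight up and check the latch.

step_arm:
  series:
    - [0, 0, 0, 0.2, 0]
    - [0, 0, 0, 0.3, 0]
    - [0, 0, 0, 0.5, 0]
    - [0, 0, 0, 0.8, 0]
    - [0, 0, 0, 0.9, 0]
    - [0, 0, 0, 0.9, 0]
    - [0, -0.7, 0.05, 0.9, 0]
    - [0, -0.9, 0.1, 0.3, 0]
    - [0, -0.9, 0.1, 0, 0]
    - [0, -0.9, 0.1, 0, 0]
    - [0, -0.5, 0, 0, 0]
    - [0, 0, 0, 0, 0]

```text
time: 26.15
tool_pos: [0.4653, 0.2067, 0.2322]
tool_rot: [3.141, 0.0, 3.028]
contact_force: [-0.0, -0.4, 0.1]
opening: 0.0004
```

Run:
```python
from h import *
yaw=-.1142;u=np.array([np.cos(yaw),np.sin(yaw)]);n=np.array([-u[1],u[0]]);F=np.array([.60096,.19326])
d=grab('scene','s14.png');im=d['pixels'];cv2.imwrite('pics/s14c.png',cv2.resize(im[180:390,110:370],None,fx=2.8,fy=2.8,interpolation=cv2.INTER_CUBIC))
C=cloud(d);q=C[...,:2]-F;A=q@u;B=q@n
for lo in np.arange(-.1,.1,.01):
    m=(A>lo)&(A<lo+.01)&(abs(B)<.007)&(C[...,2]<.15);
    if m.sum():print(lo.round(2),m.sum(),np.median(C[m][:,2]).round(4))
d=grab('top','t14.png');im=d['pixels'];cv2.imwrite('pics/t14c.png',cv2.resize(im[105:225,200:400],None,fx=4,fy=4,interpolation=cv2.INTER_CUBIC))
print(sensors.observe()['contact_force'])
```

```text
-0.1 31 0.0588
-0.09 32 0.0612
-0.08 22 0.0625
-0.07 11 0.062
-0.06 23 0.0639
-0.05 36 0.1049
-0.04 39 0.1052
-0.03 37 0.1051
-0.02 39 0.1046
-0.01 42 0.1034
-0.0 50 0.1007
0.01 46 0.1019
0.02 47 0.1014
0.03 47 0.1009
0.04 46 0.1013
0.05 47 0.1001
0.06 52 0.1002
0.07 33 0.1017
0.08 30 0.1016
0.09 27 0.1039
[-0.24289473  0.35686801  0.5482503 ]
```

View pics/s14c.png

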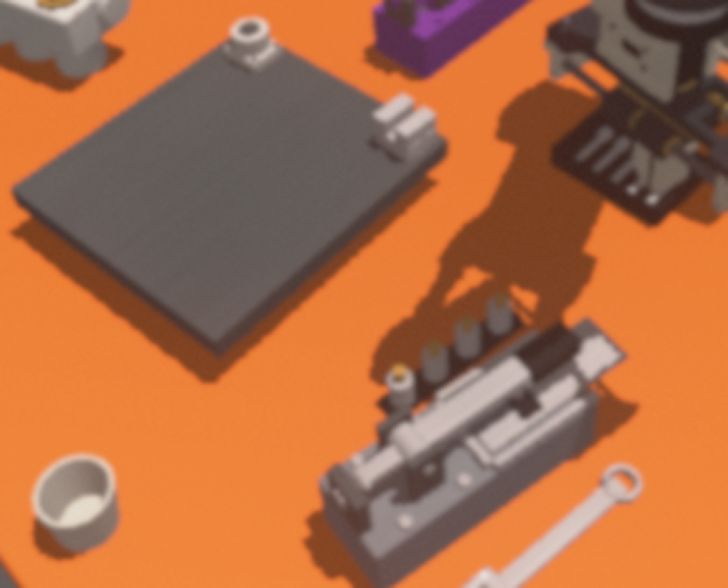

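View pics/t14c.png

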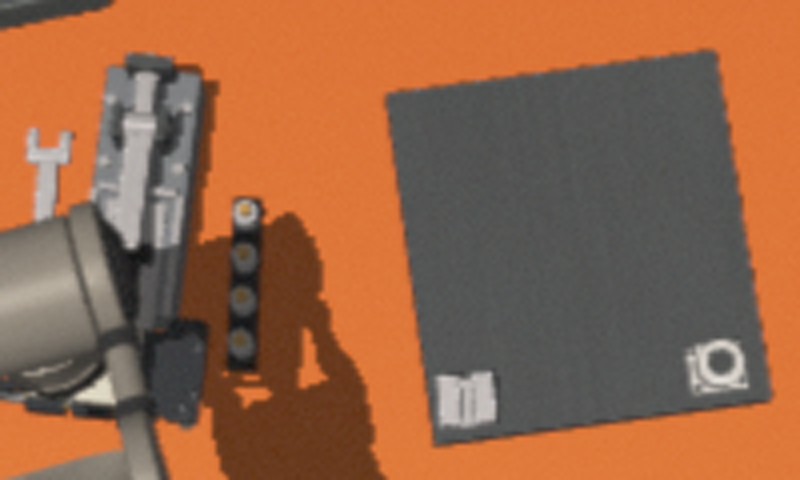

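The arm stays down, about 0.02 rad above level, which matches the 0.93 latch. The shim is in place, nothing else has moved and the robot is clear.

Run:
```python
from h import *
print(hand_in())
```

```text
the job is handed in; nothing more can be done
None
```

I finished the whole task in the order asked and handed it in at about 26 s of the 72 s; no verdict was reported.

**What I did**
- **Slide:** I held the shim by its long sides and slid it between the two blocks to about 40 mm of overhang. It measured about 38 mm before a final 2 mm nudge; I didn't measure it again after that.
- **Carry and lay:** I gripped the overhanging end, carried the shim over and laid it on the bed. In the grip it sagged about 0.03 rad at the slotted end, which levelled out on the bed.
- **Clamp:** I pressed the clamp arm down past the detent to its end stop, with about 24 N vertically at the grip, then backed the robot away.

**Last checks**
- **Shim:** After release and before clamping, its origin was near fixture x = -25 mm, y = 0. After clamping, the pictures showed it still in place with its plain end over the front.
- **Clamp arm:** It stayed down by itself, within about 0.02 rad of level, which fits the 0.93 latch.
- **Surroundings:** The blocks and sockets looked unmoved, as did the part of the wrench in view. The contact force read about zero.

**One disagreement:** With the arm raised, the middle of the grip's top face measured about x = 28 mm, not the stated 14 mm. I followed the measured position for the press.

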